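# Pack and label a tray of honey jars

### The job

First clear the packing tray: lay the hand scanner flat in the middle of the rubber mat and stand every tall bottle that was left in the tray upright on the wooden board. Then put every gold-lidded jar standing on the open table beside the tray (not those in the white crate or on the desk behind) into the tray, one to a pocket, upright and right down on the pocket's floor. When all are in, press the label printer's button fully down to print the tray's label; leave everything else where it stands.

Things in the scene. Friction and masses are not known exactly. Their poses are not given: they have to be found in the camera images.
- tray: white plastic packing tray, 206 (its x) x 164 (its y) x 34 mm high, fixed, in a thin cardboard carton of the same height (212 x 170 mm outside). It has six square pockets 56 x 56 mm, 30 mm deep, floor 4 mm above its underside, their centres at x = -64, 0, +64 mm and y = -42, +42 mm of the tray. Origin: centre of its underside
- jar0: squat glass jar with a gold metal lid, standing loose on the table to the left; may be absent. 58 mm tall: body 50 mm across, lid 52 mm across from 40 mm up. All jars are alike. Origin: centre of its underside, z up
- jar1: squat glass jar with a gold metal lid, standing loose on the table to the left; may be absent. 58 mm tall: body 50 mm across, lid 52 mm across from 40 mm up. All jars are alike. Origin: centre of its underside, z up
- jar2: squat glass jar with a gold metal lid, standing loose on the table to the left; may be absent. 58 mm tall: body 50 mm across, lid 52 mm across from 40 mm up. All jars are alike. Origin: centre of its underside, z up
- jar3: squat glass jar with a gold metal lid, standing loose on the table to the left; may be absent. 58 mm tall: body 50 mm across, lid 52 mm across from 40 mm up. All jars are alike. Origin: centre of its underside, z up
- jar4: squat glass jar with a gold metal lid, standing loose on the table to the left; may be absent. 58 mm tall: body 50 mm across, lid 52 mm across from 40 mm up. All jars are alike. Origin: centre of its underside, z up
- jar5: squat glass jar with a gold metal lid, standing loose on the table to the left; may be absent. 58 mm tall: body 50 mm across, lid 52 mm across from 40 mm up. All jars are alike. Origin: centre of its underside, z up
- bottle0: tall slim white bottle with a black cap, standing in one of the tray's pockets; may be absent. 85 mm tall: body 36 mm across up to 62 mm, cap 20 mm across. Origin: centre of its underside, z up
- bottle1: tall slim white bottle with a black cap, standing in one of the tray's pockets; may be absent. 85 mm tall: body 36 mm across up to 62 mm, cap 20 mm across. Origin: centre of its underside, z up
- bottle2: tall slim white bottle with a black cap, standing in one of the tray's pockets; may be absent. 85 mm tall: body 36 mm across up to 62 mm, cap 20 mm across. Origin: centre of its underside, z up
- scanner: cordless hand scanner lying flat across the tray's right-hand pockets, 160 mm long in all: handle 32 mm wide, 28 mm high, from x = -80 to +30 mm; black head 64 mm wide (y from -24 to +40 mm), 30 mm high, x = +30 to +80 mm. Origin: on its underside, on the handle's centre line in mid length; x runs from handle to head, z up. Balances near x = +10 mm
- mat: black rubber mat 210 (its x) x 130 x 4 mm, fixed flat on the table to the right. Origin: centre of its underside
- board: wooden board 110 (its x) x 160 (its y) x 12 mm, fixed flat on the table at the right rear. Origin: centre of its underside
- printer: grey label printer 200 x 200 x 100 mm high, fixed at the far right. Origin: centre of its underside
- print_button (a joint): travel of the round push button on the printer's top: 0 up, 0.006 m fully down; springs back; about 4.5 N
- print_button_top (a point): centre of the button's top face (26 mm across); press straight down
- stamp: a wooden hand stamp, 64 mm tall, rectangular 45 x 30 mm foot with a turned knob handle, standing among the jars. Bystander: leave alone. Origin: centre of its underside
- mug: a white mug, 85 mm tall, 76 mm across, beyond the tray. Bystander: leave alone. Origin: centre of its underside
- tape: a roll of clear tape lying flat, 100 mm across, 45 mm high. Bystander: leave alone. Origin: centre of its underside
- smallbox: a small cardboard box 50 x 40 x 40 mm beyond the board. Bystander: leave alone. Origin: centre of its underside

How it is judged:
By the outcome, as a careful person would: the job done as asked, in the order asked, and still so for the second after the job is handed in, with the robot touching nothing.
Of jar0, jar1, jar2, jar3, jar4, jar5 only 4 to 6 are there at a start; the rules pass over those that are not, and their reading is None.
Of bottle0, bottle1, bottle2 only 1 to 2 are there at a start; the rules pass over those that are not, and their reading is None.
At some moment in a run one of jar0, jar1, jar2, jar3, jar4, jar5, scanner may be knocked a few centimetres aside while the robot is not near it.
It also fails if it takes over 210 s, if anything falls off the work surface, if the arm or the gripper's body presses on something with over 40 N, if the wrist force passes 120 N, or if a joint passes its speed limit or range.

### The arm

A 6-joint arm with a two-finger parallel gripper is mounted at the origin on the work surface. World frame = base frame: x ahead of the robot, y to its left, z up, the work surface at z = 0. Lengths are in m, angles in degrees, forces in N, time in s.
With the tool pointing down it reaches from about 0.375 to 0.75 m from the base axis. Payload 9 kg.
Tool frame: the origin (TCP) lies where the fingers leave the gripper's body, on its centre line; the fingertips stand 73 mm ahead of it and the grasp point (between the pads) lies 54 mm ahead of it (robot.tip_reach is the distance from the TCP to the fingertips, in m); z points along the fingers, y is the direction in which the jaws open and shut (so a half turn about z gives the same grasp; the last joint's range is limited). The gripper opens to 85 mm and grips with 20 to 120 N. Pads are 22 mm wide; open, the fingers measure 114 mm over their backs; the gripper's body (76 mm by 85 mm) begins 54 mm behind the grasp point. The pads swing forward as they close: fully open they stand 13 mm farther back than shut.
Start: joints at [51.698, 5.964, 5.575, 89.605, 0, 77.527], TCP at [0.261, 0.54, 0.304] pointing down, gripper open.
Joint ranges: [-171.21, 171.21], [-48.23, 106.86], [-62.78, 66.21], [-105.2, 120.99], [-86.42, 89.51], [-180, 180]. Speed limits (degrees/s): [127.2, 127.2, 147.25, 180, 180, 180].

### API

Orientations are given as [roll, pitch, yaw] about the fixed x, y, z axes, in that order (R = Rz(yaw) Ry(pitch) Rx(roll)).
In Python, from plant import robot gives the robot as it stands. Calls block until the motion is done:
- robot.move_pose(position, orientation): joint-space move of the TCP to a pose.
- robot.line_to(position, vel=0.15, rotation=None, guard=None): straight line of the TCP; rotation=None keeps the orientation; vel is the mean speed in m/s. With guard (N) it stops when the force on the tool has changed by that much, and returns True; else False.
- robot.goto_joints(angles): joint-space move.
- robot.set_gripper(opening): finger opening in m; the grip force is fixed at half the most; returns when the fingers have stopped.
- robot.pause(seconds).
- robot.ik(position, orientation): joint angles nearest the present ones, or None.
- robot.observe(): the state.
- robot.grab_frame(name): name is "side" or "top" or "wrist"; returns the picture (480x640x3 uint8, blue, green, red); there is no depth.
- robot.get_calibration(name): a dict with "vertical_fov" (degrees; the focal length in pixels is half the picture's height over the tangent of half this angle, whatever the lens; pixels are square), "cx", "cy" (the principal point, pixels), "rvec" (rotation vector, rad) and "tvec" (3), from world to camera coordinates, as OpenCV has them. Camera axes: x right, y down, z forward; pixel columns grow to the right and rows downward; lengths in m; the calibration is good to about 2 mm. A picture is of the moment at which its call begins: read the wrist's pose just before it. get_calibration takes no time and is no camera call; for the wrist camera it gives the pose at the moment of the call.
A pose or a line that the arm cannot do raises robot.IKError and nothing moves.
- robot.job_done(): hands the job in, once; it reports no verdict.
The state is a dict: "time": time; "q": joint angles; "qvel": joint speeds; "joint_torque": joint torques, N m; "tool_pos": TCP position; "tcp_rot": TCP orientation; "ft_force": force on the tool from outside, world axes, zero at the start; "torque": the same for the moment, N m; "gripper_width": finger opening in m.
Only numpy, scipy, OpenCV 4.12 (cv2) and the standard library are available. Lean on these libraries where they do the work, as an engineer would, in place of code of your own. Each camera call takes 0.05 s, during which the arm holds its last target.

## Working session

There is one attempt and no reset: what is moved stays moved. The work goes in short steps, each a Python script; the robot and the scene stay as the last script left them, time stands still between calls to the robot, and variables do not carry over. Pictures are saved under pics/ and viewed, and the job is handed in when it is done.

```bash
ls; mkdir -p pics
python3 - <<'E'
from plant import robot
import cv2
for n in ["side","top","wrist"]:
    c=robot.get_calibration(n); print(n,c)
    cv2.imwrite(f"pics/{n}0.png",robot.grab_frame(n))
s=robot.observe(); print(s)
E
```

```text
pics
side {'vertical_fov': 50.74172981398864, 'cx': 317.75483074502114, 'cy': 239.7493963056749, 'rvec': array([ 2.26046498, -0.30156991,  0.10861183]), 'tvec': array([-0.55994743,  0.14861075,  1.15394137])}
top {'vertical_fov': 51.35570857386544, 'cx': 315.8639227387625, 'cy': 231.33839665718688, 'rvec': array([ 2.22204618, -2.15688315,  0.10006859]), 'tvec': array([-0.06340845,  0.56278733,  1.39547684])}
wrist {'vertical_fov': 69.53360215475203, 'cx': 321.8905727715175, 'cy': 241.3638849848735, 'rvec': array([-2.42076759, -1.51884701, -0.2442352 ]), 'tvec': array([-0.59988712, -0.04035804,  0.38052469])}
{'time': 0.15, 'q': array([ 5.16981481e+01,  5.99090456e+00,  5.53816962e+00,  8.96063043e+01,
       -1.18175487e-03,  7.75260475e+01]), 'qvel': array([-0.02056192, -0.0565655 ,  0.15975473, -0.02224986,  0.15853037,
        0.04235068]), 'joint_torque': array([ 3.75192147e-03, -5.57356489e+01,  5.04007351e+01,  1.25209533e-02,
       -3.12696693e-04,  2.09017247e-05]), 'tool_pos': array([0.26128425, 0.5399118 , 0.30330785]), 'tcp_rot': array([-1.79942099e+02, -1.15983562e-02,  1.54172095e+02]), 'ft_force': array([ 0.15773486,  0.05176563, -0.01237941]), 'torque': array([-0.00089563, -0.00272744, -0.01959042]), 'gripper_width': 0.08541725084847479}
```

View pics/side0.png

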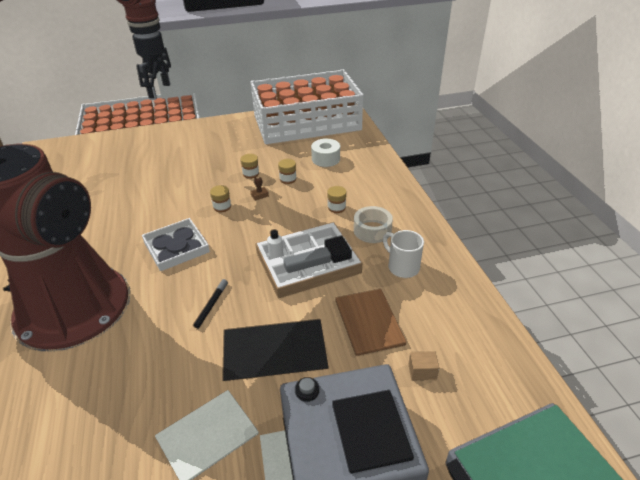

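View pics/top0.png

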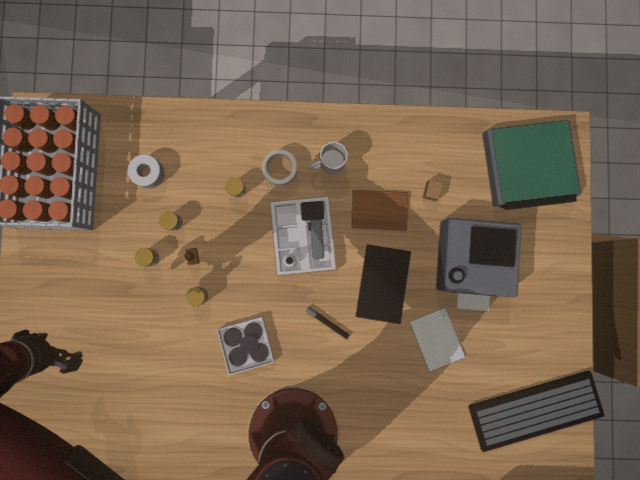

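View pics/wrist0.png

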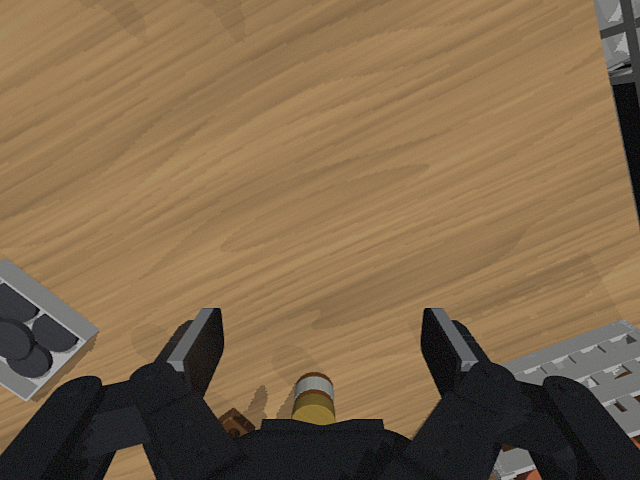

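```bash
cat > h.py <<'E'
from plant import robot
import cv2, numpy as np
def cal(n):
    c=robot.get_calibration(n); f=240/np.tan(np.radians(c["vertical_fov"]/2))
    K=np.array([[f,0,c["cx"]],[0,f,c["cy"]],[0,0,1]]); R=cv2.Rodrigues(np.array(c["rvec"]))[0]; t=np.array(c["tvec"]).reshape(3)
    return K,R,t
def cast(c,u,v,z):
    K,R,t=c; o=-R.T@t; d=R.T@np.linalg.solve(K,np.array([u,v,1.])); s=(z-o[2])/d[2]; return o+s*d
def proj(c,p):
    K,R,t=c; q=K@(R@np.array(p,float)+t); return q[:2]/q[2]
def crop(im,x0,x1,y0,y1,s,fn):
    cv2.imwrite(fn,cv2.resize(im[y0:y1,x0:x1],None,fx=s,fy=s,interpolation=cv2.INTER_CUBIC))
def gold(im,amin=60):
    h=cv2.cvtColor(im,cv2.COLOR_BGR2HSV); return h
E
python3 - <<'E'
from h import *
im=cv2.imread("pics/top0.png"); crop(im,110,310,130,310,4,"pics/t_l.png"); crop(im,260,420,180,330,5,"pics/t_r.png")
crop(cv2.imread("pics/side0.png"),200,430,140,390,3,"pics/s_z.png")
c=cal("top"); print(-c[1].T@c[2], -cal("side")[1].T@cal("side")[2])
for u,v in [(235,187),(169,220),(145,257),(195,296)]: print(cast(c,u,v,.058), cv2.cvtColor(im[v:v+1,u:u+1],cv2.COLOR_BGR2HSV))
for u,v in [(290,261)]: print(cast(c,u,v,.089))
E
```

```text
[ 0.45611837 -0.02689118  1.43503962] [ 0.36324414 -0.90116035  0.85039443]
[0.67833228 0.182074   0.058     ] [[[ 19 144 151]]]
[0.58070803 0.35978454 0.058     ] [[[ 20 146 148]]]
[0.47692058 0.41999806 0.058     ] [[[ 20 145 146]]]
[0.37472142 0.27847816 0.058     ] [[[ 19 145 151]]]
[0.47717587 0.02152818 0.089     ]
```

View pics/t_l.png

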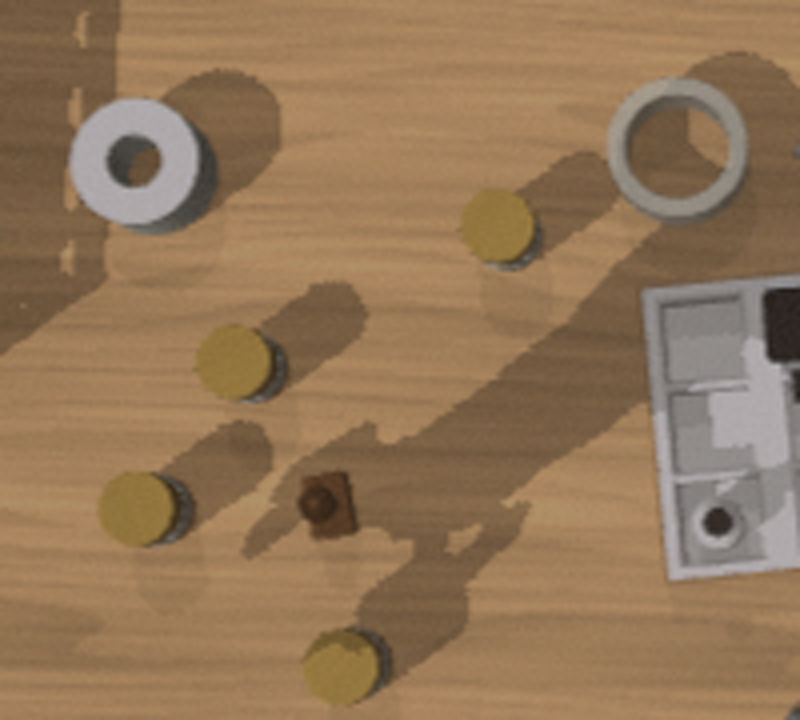

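View pics/t_r.png

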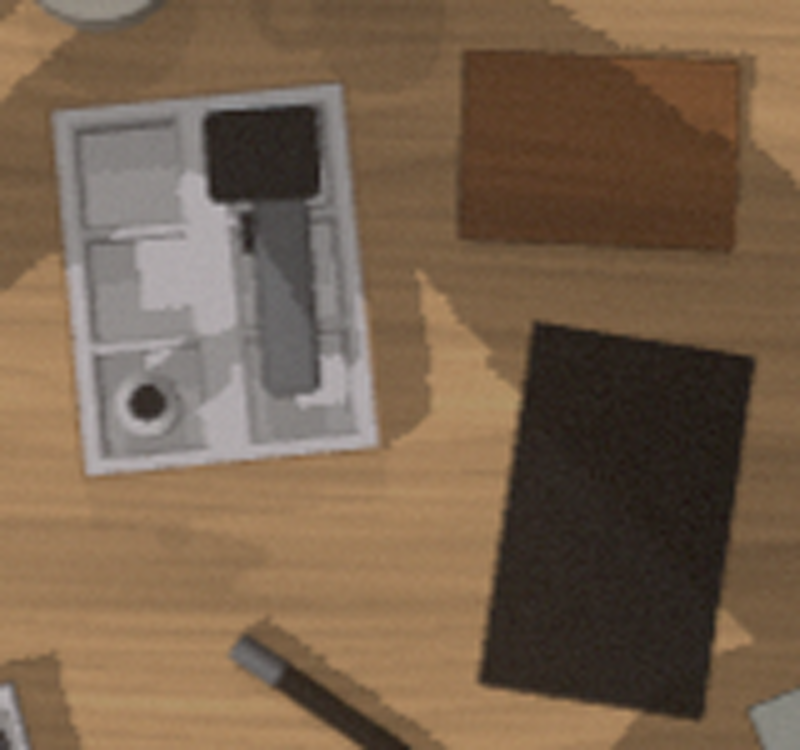

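View pics/s_z.png

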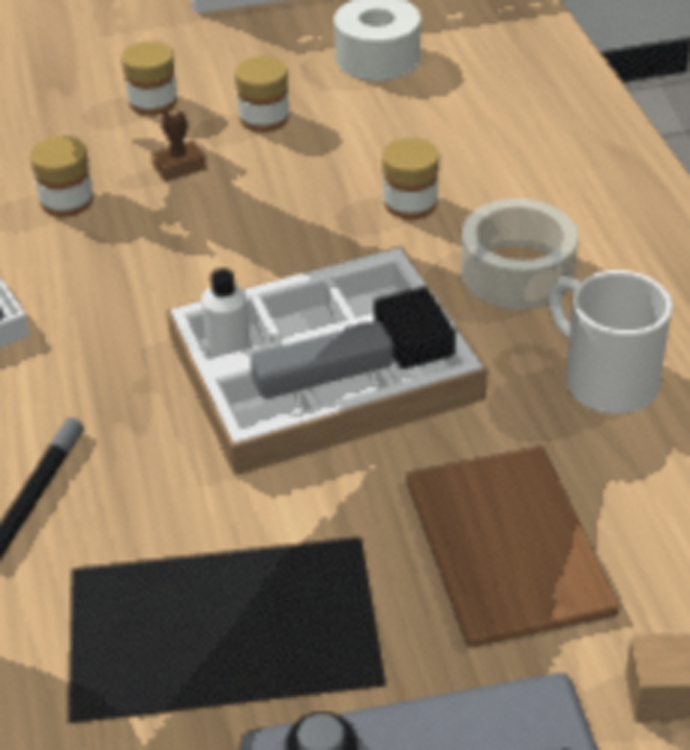

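Run:
```python
from h import *
im=cv2.imread("pics/top0.png"); c=cal("top")
def L(pts,z,s,x0,y0):
    P=np.array([cast(c,u/s+x0-.4,v/s+y0-.4,z)[:2] for u,v in pts]); m=P.mean(0); e=np.roll(P,-1,0)-P
    print(P.round(4).tolist(), m.round(4), np.linalg.norm(e,axis=1).round(4), np.degrees(np.arctan2(e[:,1],e[:,0])).round(1))
L([(52,112),(342,85),(378,443),(88,474)],.034,5,260,180)
L([(535,322),(755,355),(702,718),(480,683)],.004,5,260,180)
L([(462,50),(750,57),(735,250),(457,240)],.012,5,260,180)
# scanner head, z .064 top; handle z .062
L([(206,108),(318,108),(320,200),(208,200)],.064,5,260,180)
L([(262,205),(308,205),(318,388),(270,395)],.062,5,260,180)
hsv=cv2.cvtColor(im,cv2.COLOR_BGR2HSV)
m=cv2.inRange(hsv,(15,115,80),(27,255,255))
n,l,st,ce=cv2.connectedComponentsWithStats(m)
for i in range(1,n):
    if st[i,4]>60: print(st[i],ce[i],cast(c,*ce[i],.058).round(4))
# button
crop(im,430,530,210,310,6,"pics/t_p.png"); crop(cv2.imread("pics/side0.png"),270,370,350,450,6,"pics/s_p.png")
```

```text
[[0.6426, 0.0854], [0.6631, -0.0779], [0.4616, -0.1036], [0.4396, 0.058]] [ 0.5518 -0.0095] [0.1646 0.2031 0.1631 0.2048] [ -82.8 -172.7   97.8    7.7]
[[0.5337, -0.1938], [0.5185, -0.3209], [0.3112, -0.2937], [0.3274, -0.1668]] [ 0.4227 -0.2438] [0.128  0.2091 0.1279 0.2081] [-96.8 172.5  82.7  -7.4]
[[0.6889, -0.1473], [0.6901, -0.3138], [0.5781, -0.3068], [0.579, -0.1471]] [ 0.634  -0.2288] [0.1665 0.1122 0.1598 0.1099] [-8.960e+01  1.764e+02  8.970e+01 -1.000e-01]
[[0.6435, -0.002], [0.6455, -0.0639], [0.5943, -0.0664], [0.5924, -0.0047]] [ 0.6189 -0.0342] [0.062  0.0512 0.0618 0.0512] [ -88.2 -177.2   91.8    3. ]
[[0.5908, -0.0345], [0.5916, -0.06], [0.4907, -0.0683], [0.4861, -0.042]] [ 0.5398 -0.0512] [0.0254 0.1012 0.0267 0.105 ] [ -88.2 -175.3  100.     4.1]
[ 81  95  45  22 306] [103.69934641 102.47385621] [0.9057 0.5589 0.058 ]
[102  98  46  45 402] [123.97263682 120.3358209 ] [0.8566 0.4995 0.058 ]
[125 141  14  18  71] [131.12676056 149.83098592] [0.7736 0.4748 0.058 ]
[ 98 144  18  42 176] [104.86363636 163.46022727] [0.7328 0.5451 0.058 ]
[112 157  18  23  93] [118.72
[... 3802 characters left out ...]
.058 ]
[462 427  15  16  88] [468.65909091 434.93181818] [ 0.0238 -0.4741  0.058 ]
[214 440  27  12  76] [227.80263158 446.13157895] [-0.0208  0.1723  0.058 ]
[336 445  33  35 312] [353.11858974 461.49038462] [-0.0528 -0.1638  0.058 ]
[ 367  444  127   36 1090] [427.70825688 468.48623853] [-0.0663 -0.3643  0.058 ]
[392 447  29  16 148] [404.60135135 452.66216216] [-0.0266 -0.3016  0.058 ]
[426 446  15  22 102] [433.54901961 455.35294118] [-0.0318 -0.3796  0.058 ]
[ 496  446   98   34 1143] [552.68853893 467.09011374] [-0.0549 -0.7017  0.058 ]
[201 449  57  31 496] [228.37096774 467.05645161] [-0.0748  0.1685  0.058 ]
[331 470  20  10  84] [341.57142857 475.07142857] [-0.0886 -0.1338  0.058 ]
```

```bash
python3 -c "
import cv2,numpy as np
a=cv2.imread('pics/t_p.png');b=cv2.imread('pics/s_p.png');cv2.imwrite('pics/p.png',cv2.resize(np.hstack([a,b]),(800,400)))"
```

```text
(no output)
```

View pics/p.png

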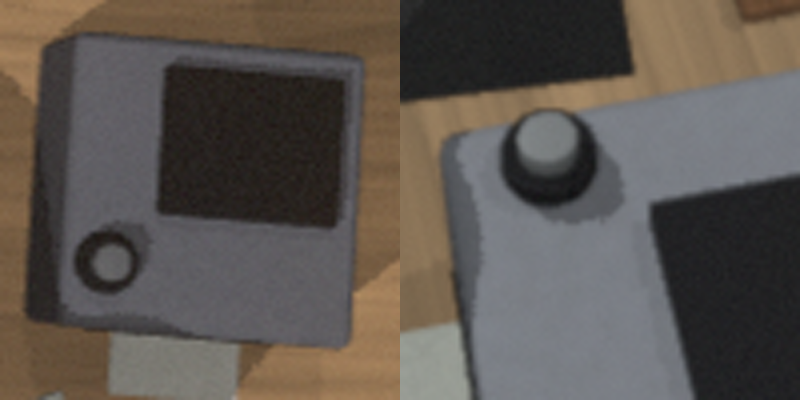

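Run:
```python
from h import *
from scipy.spatial.transform import Rotation as Ro
s=robot.observe(); Rt=Ro.from_euler('xyz',s['tcp_rot'],degrees=True).as_matrix(); p=np.array(s['tool_pos'])
K,R,t=cal("wrist"); o=-R.T@t
print("cam in tool",Rt.T@(o-p)); print("cam axes in tool\n",(Rt.T@R.T).round(3)); print(robot.tip_reach)
# button
a=(458.2,275.7); b=(306.8,383.9)
c1,c2=cal("top"),cal("side")
P=[c[0]@np.c_[c[1],c[2]] for c in (c1,c2)]
X=cv2.triangulatePoints(P[0],P[1],np.array(a).reshape(2,1),np.array(b).reshape(2,1)); print("btn",(X[:3]/X[3]).T)
for z in (.11,.115,.12): print(z,cast(c1,*a,z),cast(c2,*b,z))
q0=s['q']
for nm,pos in [("tray",[.5,-.01,.3]),("scn",[.565,-.05,.11]),("mat",[.42,-.25,.09]),("jarC",[.477,.42,.11]),("board",[.634,-.229,.13])]:
  for y in (7,97,187,-83): print(nm,y,robot.ik(pos,[180,0,y]))
```

```text
cam in tool [ 0.08228816  0.00070829 -0.06938551]
cam axes in tool
 [[ 0.    -0.949 -0.317]
 [ 1.     0.001 -0.001]
 [ 0.001 -0.317  0.949]]
0.0726
btn [[ 0.45164075 -0.42369921  0.12085156]]
0.11 [ 0.45100992 -0.42688344  0.11      ] [ 0.45353822 -0.41667078  0.11      ]
0.115 [ 0.4510292  -0.42537408  0.115     ] [ 0.45292845 -0.41994262  0.115     ]
0.12 [ 0.45104847 -0.42386472  0.12      ] [ 0.45231868 -0.42321445  0.12      ]
tray 7 [-16.16528675 -11.58474312 -11.8587164   89.72602673   0.
 156.83471325]
tray 97 [-16.16528675 -11.58474312 -11.8587164   89.72602673   0.
  66.83471325]
tray 187 [-16.16528675 -11.58474312 -11.8587164   89.72602673   0.
 -23.16528675]
tray -83 [ -16.16528675  -11.58474312  -11.8587164    89.72602673    0.
 -113.16528675]
scn 7 [-18.2652941    3.66790236 -17.17141743  69.16068021   0.
 154.7347059 ]
scn 97 [-18.2652941    3.66790236 -17.17141743  69.16068021   0.
  64.7347059 ]
scn 187 [-18.2652941    3.66790236 -17.17141743  69.16068021   0.
 -25.2652941 ]
scn -83 [ -18.2652941     3.66790236  -17.17141743   69.16068021    0.
 -115.2652941 ]
mat 7 
[... 287 characters left out ...]
67.39521971    0.
 -143.13877765]
jarC 7 [  29.59793729   15.21529819   -4.42621742   70.35848438    0.
 -157.40206271]
jarC 97 [ 29.59793729  15.21529819  -4.42621742  70.35848438   0.
 112.59793729]
jarC 187 [29.59793729 15.21529819 -4.42621742 70.35848438  0.         22.59793729]
jarC -83 [ 29.59793729  15.21529819  -4.42621742  70.35848438   0.
 -67.40206271]
board 7 [-30.9443174   20.95837708   4.56668962  73.60831254   0.
 142.0556826 ]
board 97 [-30.9443174   20.95837708   4.56668962  73.60831254   0.
  52.0556826 ]
board 187 [-30.9443174   20.95837708   4.56668962  73.60831254   0.
 -37.9443174 ]
board -83 [ -30.9443174    20.95837708    4.56668962   73.60831254    0.
 -127.9443174 ]
```

Run:
```python
from h import *
robot.move_pose([.63,0,.26],[180,0,187])
np.savez("w1.npz",**dict(zip("KRt",cal("wrist"))))
im=robot.grab_frame("wrist"); cv2.imwrite("pics/w1.png",im)
print(robot.observe()['time'],robot.observe()['tool_pos'])
```

```text
2.5333 [0.62998667 0.00083047 0.26013955]
```

View pics/w1.png

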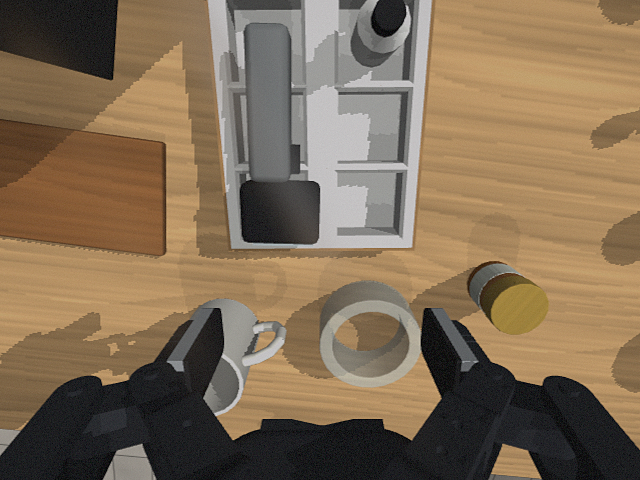

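Run:
```python
from h import *
w=np.load("w1.npz"); c=(w['K'],w['R'],w['t'])
im=cv2.imread("pics/w1.png")
for nm,pts,z in [("handle L/R mid",[(246,60),(291,60),(250,150),(291,150),(250,180),(291,180)],.058),("trigger",[(291,145),(300,145),(300,173)],.05),("head",[(241,181),(320,181),(319,244),(241,242)],.064),("h end",[(268,22)],.06),
  ("tray",[(229,249),(414,248),(415,165),(416,82)],.034)]:
    print(nm,[cast(c,*p,z)[:2].round(4).tolist() for p in pts])
crop(im,200,440,0,270,2.9,"pics/w1z.png")
```

```text
handle L/R mid [[0.5115, -0.0668], [0.5076, -0.0354], [0.5726, -0.0605], [0.5687, -0.0295], [0.5953, -0.0592], [0.5914, -0.0274]]
trigger [[0.5656, -0.0305], [0.5647, -0.0236], [0.5862, -0.0213]]
head [[0.5959, -0.0648], [0.5884, -0.0049], [0.6391, 0.0005], [0.6452, -0.0624]]
h end [[0.4868, -0.0528]]
tray [[0.6641, -0.079], [0.6425, 0.0874], [0.5699, 0.073], [0.5073, 0.0606]]
```

View pics/w1z.png

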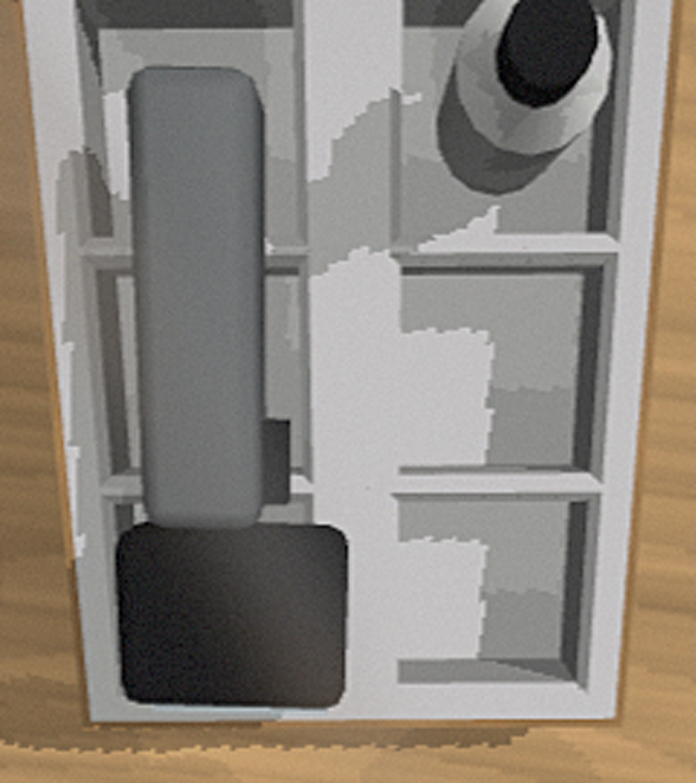

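```bash
cat >> h.py <<'E'
def st(): 
    s=robot.observe(); print("t %.1f pos %s f %s w %.4f"%(s['time'],np.round(s['tool_pos'],4),np.round(s['ft_force'],1),s['gripper_width']))
def snap(n,fn):
    c=cal(n); im=robot.grab_frame(n); cv2.imwrite(fn,im); np.savez(fn.replace('.png','.npz'),K=c[0],R=c[1],t=c[2]); return im,c
def load(fn):
    w=np.load(fn.replace('.png','.npz')); return cv2.imread(fn),(w['K'],w['R'],w['t'])
E
python3 - <<'E'
from h import *
th=np.radians(5); o=np.array([.5635,-.0455]); g=o+(-.012)*np.array([np.cos(th),np.sin(th)]); print(g)
robot.move_pose([*g,.2],[180,0,185]); 
print(robot.line_to([*g,.1105],vel=.1,guard=8)); st()
robot.set_gripper(0.0); st()
robot.line_to([*g,.20],vel=.1); st()
snap("side","pics/s2.png"); snap("wrist","pics/w2.png"); im=cv2.imread("pics/s2.png"); crop(im,200,430,140,390,2.4,"pics/s2z.png")
E
```

```text
[ 0.55154566 -0.04654587]
False
t 4.1 pos [ 0.552  -0.0467  0.1113] f [-0.1 -0.2 -0.5] w 0.0855
t 4.6 pos [ 0.5519 -0.0467  0.111 ] f [-1.2  0.   4.2] w 0.0310
t 5.7 pos [ 0.5512 -0.0464  0.1992] f [-0.5 -0.7 -1.2] w 0.0309
```

View pics/s2z.png

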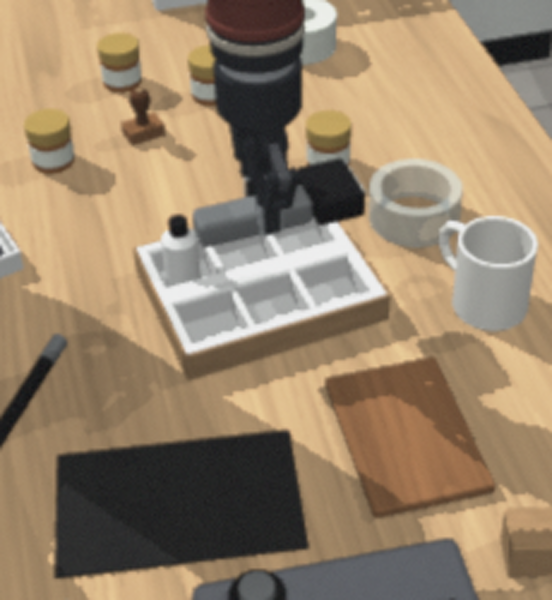

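View pics/w2.png

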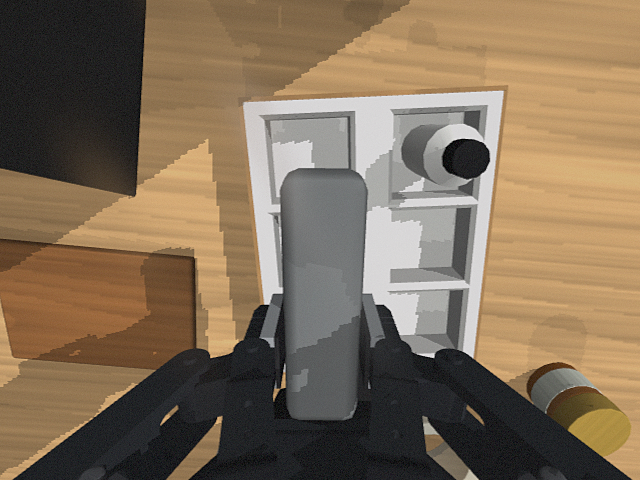

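Run:
```python
from h import *
th=np.radians(-7.4); X=np.array([np.cos(th),np.sin(th)]); Y=np.array([-X[1],X[0]])
m=np.array([.4227,-.2438]); g=m-.004*Y-.012*X; print(g)
robot.move_pose([*g,.2],[180,0,172.6]); st()
robot.line_to([*g,.10],vel=.12)
print(robot.line_to([*g,.0795],vel=.03,guard=6)); st()
robot.set_gripper(0.06); st()
robot.line_to([*g,.2],vel=.15)
T=[.56,.0,.24]; robot.move_pose(T,[180,0,187]); st()
snap("top","pics/t3.png"); snap("side","pics/s3.png"); snap("wrist","pics/w3.png")
crop(cv2.imread("pics/t3.png"),260,420,180,330,4,"pics/t3z.png")
```

```text
[ 0.41028476 -0.24622114]
t 6.7 pos [ 0.4108 -0.2457  0.2   ] f [-0.3  0.2 -1.1] w 0.0308
True
t 8.3 pos [ 0.4101 -0.246   0.081 ] f [0.7 0.8 4.4] w 0.0310
t 8.7 pos [ 0.4097 -0.2456  0.0804] f [-0.3  0.2 -0.3] w 0.0599
t 10.8 pos [ 0.5596 -0.0009  0.2395] f [ 0.4 -0.2  0.9] w 0.0599
```

View pics/t3z.png

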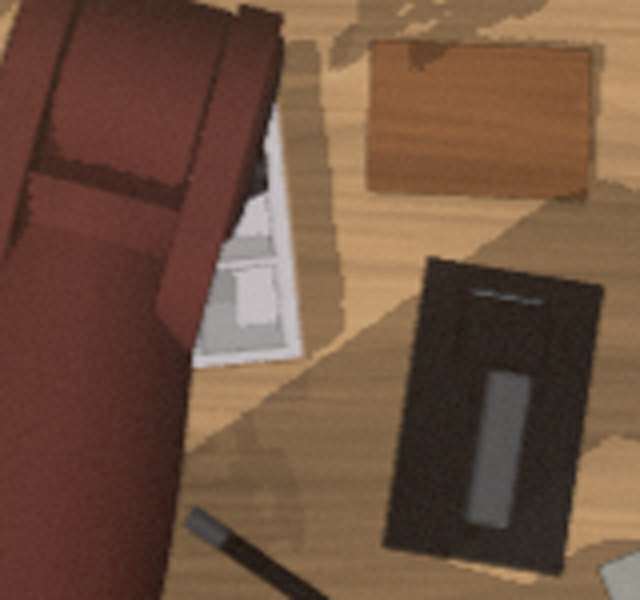

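View pics/s3.png

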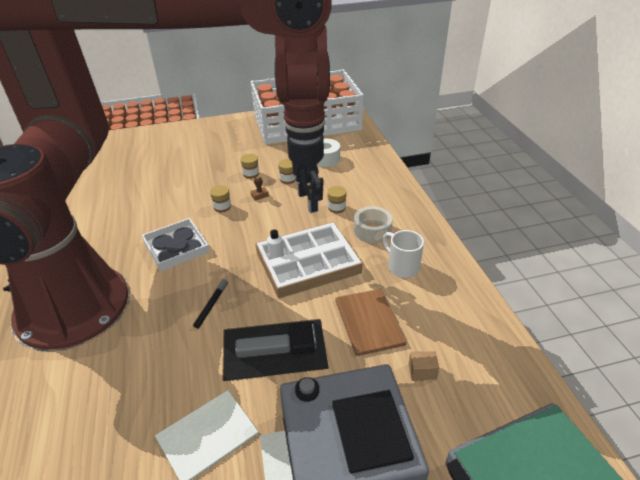

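View pics/w3.png

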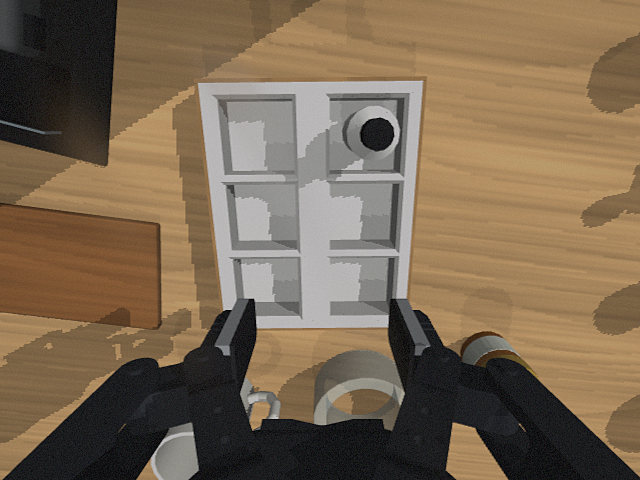

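Run:
```python
from h import *
im,c=load("pics/w3.png")
crop(im,190,440,70,340,2.9,"pics/w3z.png")
print(cast(c,377,135,.089), cast(c,372,131,.066))
```

```text
[0.47935248 0.0236827  0.089     ] [0.47732861 0.02344863 0.066     ]
```

View pics/w3z.png

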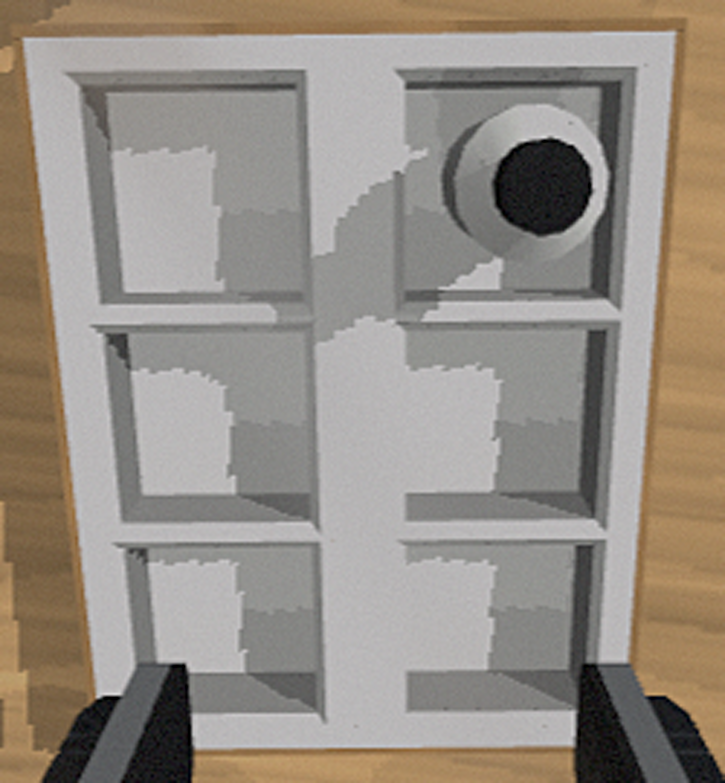

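Run:
```python
from h import *
im,c=load("pics/w3.png")
def w(p,z): return cast(c,p[0]/2.9+190-.35,p[1]/2.9+70-.35,z)[:2]
def fit(model,pts):
    A=np.array(model);B=np.array(pts);a=A.mean(0);b=B.mean(0)
    U,S,V=np.linalg.svd((A-a).T@(B-b));R=V.T@np.diag([1,np.linalg.det(V.T@U.T)])@U.T
    t=b-R@a; print("t",t.round(4),"yaw",np.degrees(np.arctan2(R[1,0],R[0,0])).round(2),"res mm",((B-(A@R.T+t))*1e3).round(1).tolist()); return R,t
M=[(-.103,-.082),(-.103,.082),(.103,-.082),(.103,.082)]
P=[w(p,.034) for p in [(22,38),(676,31),(101,750),(626,746)]]
fit(M,P)
# pocket corners inner-side
M2=[(-.092,-.014),(-.092,.014),(-.036,-.014),(-.036,.014),(-.028,-.014),(-.028,.014),(.028,-.014),(.028,.014),(.036,-.014),(.036,.014),(.092,-.014)]
P2=[w(p,.034) for p in [(306,70),(397,70),(314,316),(397,312),(314,322),(397,322),(318,528),(397,523),(320,540),(400,540),(324,720)]]
fit(M2,P2)
# top
im,ct=load("pics/t3.png")
ct=cal("top")
P=[cast(ct,u/5+260-.4,v/5+180-.4,.034)[:2] for u,v in [(88,474),(378,443),(52,112),(342,85)]]
M3=[(-.103,.082),(-.103,-.082),(.103,.082),(.103,-.082)]; fit(M3,P)
```

```text
t [ 0.5507 -0.0091] yaw 7.51 res mm [[0.2, -0.0], [0.3, -0.1], [-0.3, -0.7], [-0.2, 0.9]]
t [ 0.5496 -0.0089] yaw 7.75 res mm [[-2.1, 2.7], [-1.1, -2.2], [3.8, 3.2], [3.8, -2.2], [-2.5, 2.3], [-1.4, -2.9], [1.5, 1.8], [1.0, -3.2], [-2.7, 1.7], [-1.8, -2.7], [1.4, 1.4]]
t [ 0.5518 -0.0095] yaw 7.47 res mm [[0.7, -0.4], [1.3, 0.6], [-0.6, 0.3], [-1.4, -0.5]]
```

Run:
```python
from h import *
g=np.array([.478,.023])
robot.set_gripper(.085)
robot.move_pose([*g,.19],[180,0,187.5])
print(robot.line_to([*g,.111],vel=.1,guard=6)); st()
robot.set_gripper(0.0); st()
robot.line_to([*g,.23],vel=.1); st()
snap("wrist","pics/w4.png")
b=[.634,-.2288]
robot.move_pose([*b,.23],[180,0,180]); 
robot.line_to([*b,.135],vel=.1)
print(robot.line_to([*b,.116],vel=.025,guard=5)); st()
robot.set_gripper(0.07); st()
robot.line_to([*b,.25],vel=.1); st()
snap("side","pics/s4.png");snap("wrist","pics/w5.png")
a=cv2.imread("pics/w4.png");b=cv2.imread("pics/s4.png");cv2.imwrite("pics/c4.png",cv2.resize(np.hstack([a,b]),(800,300)))
```

```text
False
t 12.7 pos [0.4785 0.0229 0.1117] f [-0.5  0.5 -0.5] w 0.0850
t 13.3 pos [0.4783 0.023  0.1115] f [-1.6  0.4  5.2] w 0.0345
t 14.6 pos [0.4777 0.0231 0.2292] f [ 0.2  0.1 -0.2] w 0.0346
True
t 17.5 pos [ 0.6339 -0.2287  0.1196] f [-0.4  0.7  5.8] w 0.0349
t 17.9 pos [ 0.6334 -0.2284  0.1187] f [-0.2  0.6 -0.8] w 0.0702
t 19.4 pos [ 0.6337 -0.2287  0.2491] f [-0.4 -0.1 -0.2] w 0.0701
```

View pics/c4.png

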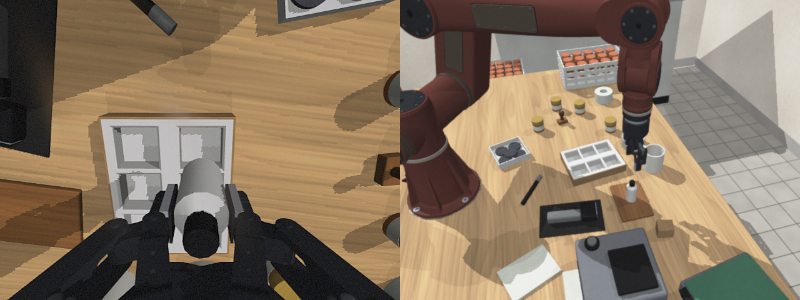

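View pics/w5.png

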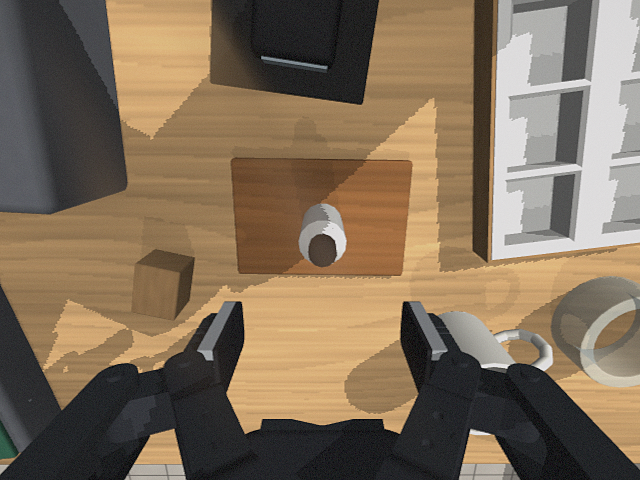

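```bash
cat >> h.py <<'E'
def lid(im,c,guess):
    """gold lid blob nearest the guess; returns its top-face centre via minEnclosing of ellipse"""
    hsv=cv2.cvtColor(im,cv2.COLOR_BGR2HSV); m=cv2.inRange(hsv,(18,125,60),(27,255,255))
    m=cv2.morphologyEx(m,cv2.MORPH_OPEN,np.ones((5,5))); m=cv2.morphologyEx(m,cv2.MORPH_CLOSE,np.ones((7,7)))
    cs,_=cv2.findContours(m,cv2.RETR_EXTERNAL,cv2.CHAIN_APPROX_NONE); best=None
    u=proj(c,[*guess,.058])
    for k in cs:
        if cv2.contourArea(k)<800: continue
        M=cv2.moments(k); p=np.array([M['m10'],M['m01']])/M['m00']; d=np.linalg.norm(p-u)
        if best is None or d<best[0]: best=(d,k,p)
    if best is None: return None
    k=best[1]; e=cv2.fitEllipse(cv2.convexHull(k)); return best[2],e,cv2.boundingRect(k),m
E
python3 - <<'E'
from h import *
robot.set_gripper(.085)
j=[.678,.182]
robot.move_pose([*j,.25],[180,0,157.5]); st()
im,c=snap("wrist","pics/w6.png")
r=lid(im,c,j); print(r[:3], proj(c,[*j,.058])); 
if r: print(cast(c,*r[1][0],.058)); cv2.ellipse(im,r[1],(0,0,255),1)
cv2.imwrite("pics/w6e.png",im)
E
```

```text
t 21.3 pos [0.6783 0.181  0.25  ] f [-0.1 -0.7  0.8] w 0.0849
(array([327.1113028, 233.304266 ]), ((327.07574462890625, 233.25279235839844), (63.853816986083984, 65.4785385131836), 3.88104248046875), (296, 201, 63, 65)) [322.27579315 234.60100672]
[0.67842117 0.18593376 0.058     ]
```

View pics/w6e.png

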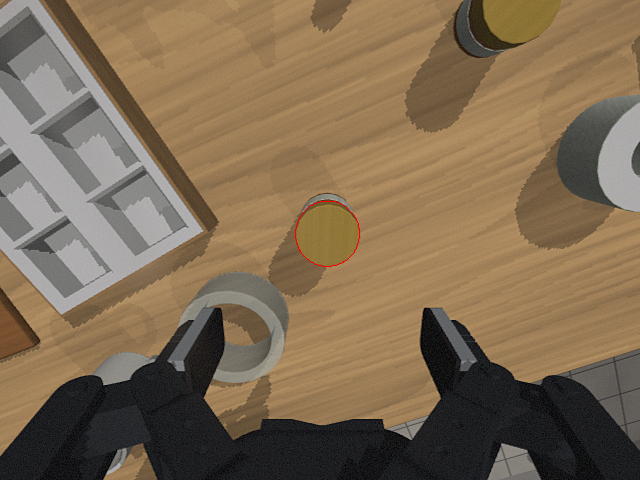

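```bash
cat >> h.py <<'E'
TR=np.array([.551,-.0092]); TY=np.radians(7.5)
def pocket(px,py):
    return TR+np.array([np.cos(TY)*px-np.sin(TY)*py,np.sin(TY)*px+np.cos(TY)*py])
def pick(j,y1,y2,zt=.1056):
    robot.move_pose([*j,.2],[180,0,y1])
    if robot.line_to([*j,zt],vel=.12,guard=8): print("HIT"); st(); return False
    robot.set_gripper(0.0); st()
    robot.set_gripper(.085)
    robot.line_to([*j,zt+.035],vel=.12)
    robot.move_pose([*j,zt+.035],[180,0,y2])
    if robot.line_to([*j,zt],vel=.12,guard=8): print("HIT"); st(); return False
    robot.set_gripper(0.0); st()
    robot.line_to([*j,.25],vel=.15)
    return True
def place(p,zt=.1056):
    robot.move_pose([*p,.25],[180,0,187.5])
    robot.line_to([*p,.155],vel=.15)
    h=robot.line_to([*p,zt+.001],vel=.03,guard=6); print("guard",h); st()
    return h
E
python3 - <<'E'
from h import *
if pick([.6784,.1859],157.5,67.5):
    p=pocket(.064,-.042); print(p); place(p)
    snap("wrist","pics/w7.png"); snap("side","pics/s7.png")
E
```

```text
t 23.0 pos [0.6791 0.1859 0.1068] f [-0.5 -0.3  5.6] w 0.0501
t 26.2 pos [0.6794 0.186  0.1073] f [1.  0.2 6.6] w 0.0504
[ 0.61993457 -0.04248701]
guard True
t 31.5 pos [ 0.6198 -0.0425  0.1113] f [-0.8 -0.7  5.7] w 0.0503
```

```bash
python3 -c "
import cv2,numpy as np
a=cv2.imread('pics/w7.png');b=cv2.imread('pics/s7.png')[140:320,220:460];b=cv2.resize(b,(640,480));cv2.imwrite('pics/c7.png',cv2.resize(np.hstack([a,b]),(800,300)))"
```

```text
(no output)
```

View pics/c7.png

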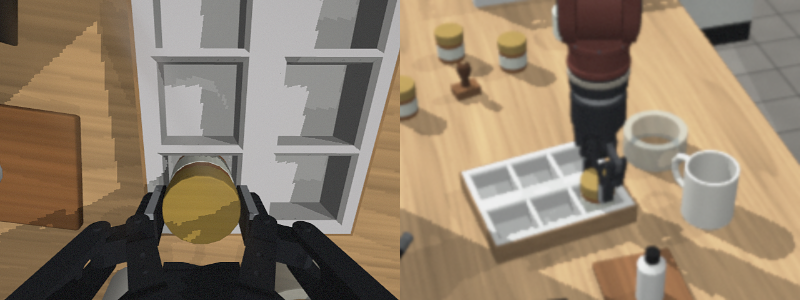

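```bash
cat >> h.py <<'E'
def fetch(g,tag,y1=157.5,y2=67.5):
    robot.move_pose([*g,.25],[180,0,y1])
    im,c=snap("wrist",f"pics/{tag}.png"); r=lid(im,c,g)
    if r is None: print("no lid"); return False
    j=cast(c,*r[1][0],.058)[:2]; ax=np.array(r[1][1])*.273/345.6
    print("jar",j.round(4),"guess",g,"diam",ax.round(4))
    if np.linalg.norm(j-np.array(g))>.012 or abs(ax.mean()-.052)>.005: print("CHECK"); return False
    return pick(j,y1,y2)
def release(p):
    robot.set_gripper(.066); s=robot.observe()['tool_pos']
    robot.line_to([*p,.2],vel=.15); robot.set_gripper(.085); st()
E
python3 - <<'E'
from h import *
release(pocket(.064,-.042))
if fetch([.5807,.3598],"w8"):
    p=pocket(.064,.042); print(place(p))
    snap("wrist","pics/w9.png")
E
```

```text
t 33.0 pos [ 0.6197 -0.0424  0.1993] f [ 0.6 -0.5  0.1] w 0.0852
jar [0.5777 0.3638] guess [0.5807, 0.3598] diam [0.0508 0.052 ]
t 36.2 pos [0.5784 0.364  0.1068] f [-1.1 -1.   5.8] w 0.0500
t 39.3 pos [0.5786 0.3641 0.1072] f [-0.1  0.1  6.6] w 0.0501
guard True
t 44.8 pos [0.6089 0.0408 0.1112] f [-0.3 -0.1  5.1] w 0.0502
True
```

View pics/w9.png

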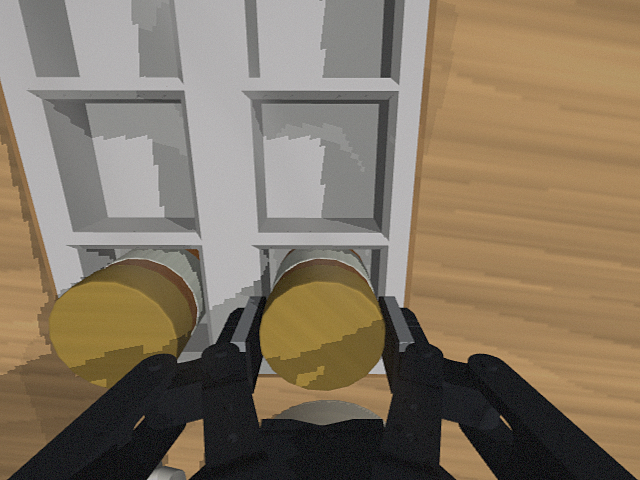

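The picture shows two lids: the first jar upright in the far right pocket at about (125,325), the second in the far left pocket at (322,325). The second jar stopped at the expected floor height of 0.111.

Run:
```python
from h import *
release(pocket(.064,.042))
if fetch([.4769,.42],"w10"):
    p=pocket(-.064,-.042); print(place(p)); snap("wrist","pics/w11.png"); snap("top","pics/t11.png")
```

```text
t 46.2 pos [0.6087 0.0408 0.1993] f [-0.2  0.2 -0.5] w 0.0853
jar [0.4746 0.425 ] guess [0.4769, 0.42] diam [0.0507 0.052 ]
t 49.4 pos [0.4752 0.4254 0.1068] f [-0.3 -0.1  5.6] w 0.0500
t 52.6 pos [0.4755 0.4255 0.1072] f [ 0.4 -0.4  5.4] w 0.0505
guard True
t 58.3 pos [ 0.493  -0.0592  0.1111] f [-0.  -0.3  5.2] w 0.0504
True
```

View pics/w11.png

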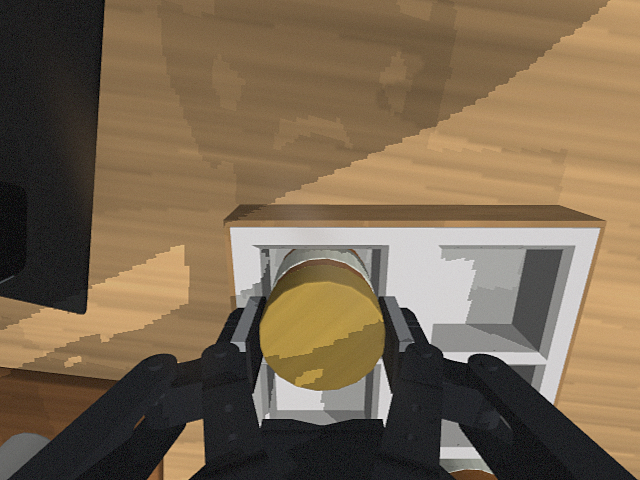

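View pics/t11.png

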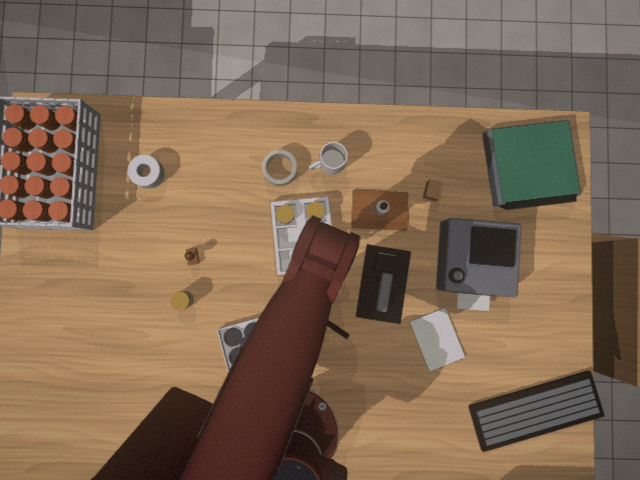

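The third jar is on its floor. The last jar, seen from above, has been knocked from (195,296) to about (180,300), so I'll measure it again before going for it.

Run:
```python
from h import *
release(pocket(-.064,-.042))
g=cast(cal("top"),180,300,.058)[:2]; print(g)
if fetch(list(g),"w12"):
    p=pocket(-.064,.042); print(place(p)); snap("wrist","pics/w13.png"); snap("top","pics/t13.png")
```

```text
t 59.8 pos [ 0.4928 -0.0591  0.1994] f [ 0.6 -0.8  0.3] w 0.0851
[0.36274915 0.31868983]
jar [0.3586 0.3212] guess [np.float64(0.3627491526785601), np.float64(0.318689833575933)] diam [0.0509 0.0521]
t 63.0 pos [0.3591 0.3215 0.1066] f [-0.6  0.9  7.1] w 0.0501
t 66.2 pos [0.3594 0.3215 0.107 ] f [-0.3 -0.8  5.9] w 0.0505
guard True
t 71.7 pos [0.482  0.0241 0.111 ] f [-1.1 -0.4  4.5] w 0.0502
True
```

View pics/w13.png

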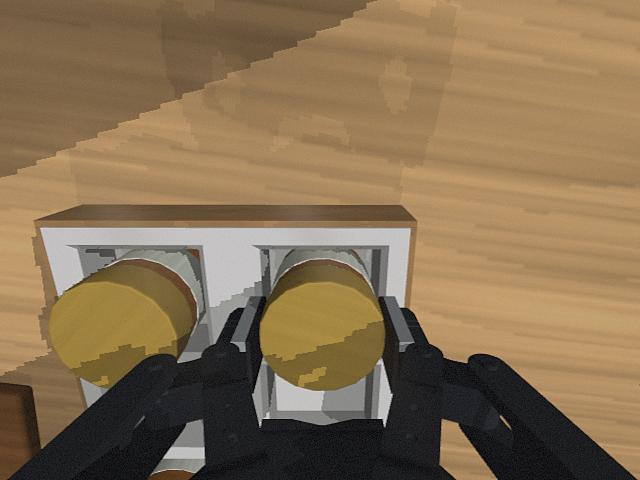

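Four jars sit on their pocket floors. I'll release this one, then look at the button and the whole scene.

Run:
```python
from h import *
release(pocket(-.064,.042))
robot.move_pose([.4515,-.424,.34],[180,0,180]); robot.set_gripper(0.0); st()
snap("wrist","pics/w14.png"); snap("side","pics/s14.png"); snap("top","pics/t14.png")
```

```text
t 73.2 pos [0.4818 0.0242 0.1994] f [ 0.7 -0.1  0.5] w 0.0848
t 75.7 pos [ 0.4515 -0.424   0.34  ] f [-0.5  1.1 -0.4] w 0.0002
```

View pics/w14.png

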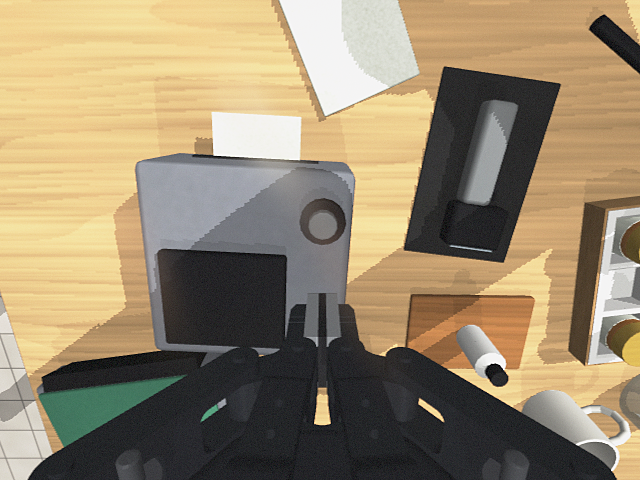

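View pics/s14.png

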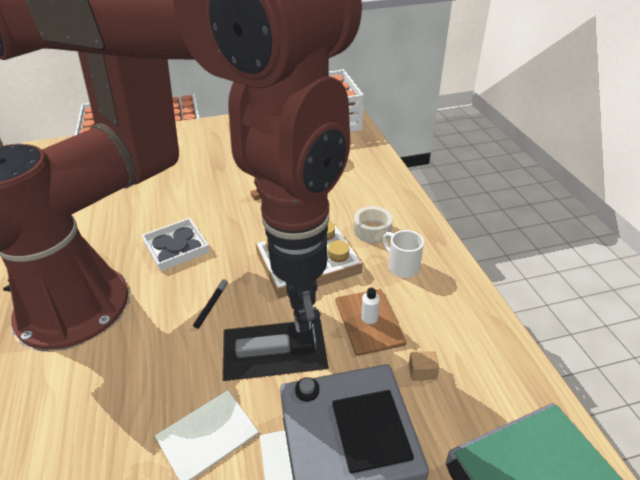

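View pics/t14.png

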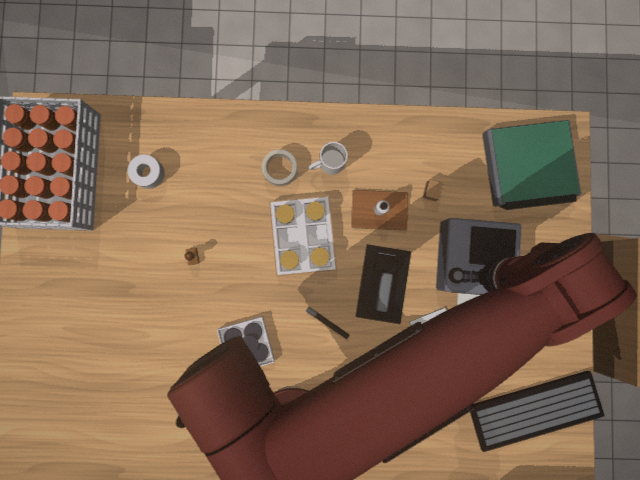

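Run:
```python
from h import *
im,c=load("pics/w14.png")
for z in (.115,.12,.125): print(cast(c,322,221,z))
g=cast(c,322,221,.12)[:2]; g=(g+np.array([.4516,-.4237]))/2; print(g)
robot.move_pose([*g,.23],[180,0,180])
h=robot.line_to([*g,.18],vel=.05,guard=2.5); st(); print(h)
if not h:
  h=robot.line_to([*g,.165],vel=.02,guard=3.5); print(h); st()
```

```text
[ 0.44883568 -0.42309342  0.115     ]
[ 0.44748945 -0.42309219  0.12      ]
[ 0.44614322 -0.42309097  0.125     ]
[ 0.44954472 -0.4233961 ]
t 77.1 pos [ 0.4495 -0.4233  0.1888] f [-1.1  0.   5.3] w 0.0001
True
```

Run:
```python
from h import *
p=robot.observe()['tool_pos']; g=p[:2]
z=p[2]
for i in range(12):
    z-=.001; robot.line_to([*g,z],vel=.02); st()
    s=robot.observe()
    if s['ft_force'][2]>20: break
robot.pause(.3); st(); snap("side","pics/s15.png")
robot.line_to([*g,.26],vel=.1); st()
```

```text
t 77.4 pos [ 0.4495 -0.4233  0.1886] f [-2.5  2.3  8.9] w -0.0001
t 77.6 pos [ 0.4496 -0.4233  0.1885] f [-4.3  4.2 15.1] w -0.0002
t 77.9 pos [ 0.4496 -0.4234  0.1884] f [-5.1  6.9 21.2] w -0.0001
t 78.2 pos [ 0.4495 -0.4234  0.1884] f [-5.   7.2 21.8] w -0.0003
t 79.1 pos [ 0.4493 -0.4231  0.2591] f [-0.3  0.5 -0.9] w -0.0001
```

Force rose without any travel, so I can't tell whether the button was already down or the finger was on the bezel. I'll approach again in fine steps.

Run:
```python
from h import *
g=np.array([.4487,-.4232])
robot.line_to([*g,.202],vel=.1); st()
z=.202
snap("side","pics/s16.png")
for i in range(22):
    z-=.001; robot.line_to([*g,z],vel=.02); s=robot.observe(); print(round(z,4),round(s['tool_pos'][2],4),s['ft_force'].round(1))
    if s['ft_force'][2]>18: break
snap("side","pics/s17.png"); snap("wrist","pics/w17.png")
a=cv2.imread("pics/s16.png")[330:450,250:370];b=cv2.imread("pics/s17.png")[330:450,250:370];cv2.imwrite("pics/c17.png",cv2.resize(np.hstack([a,b]),(800,400)))
```

```text
t 79.9 pos [ 0.4488 -0.4234  0.2025] f [-1.2 -0.2  0.3] w 0.0001
0.201 0.2014 [-0.  -0.6 -0. ]
0.2 0.1999 [ 0.4  0.2 -0.1]
0.199 0.1989 [-0.6  0.5 -0.1]
0.198 0.1979 [ 1.5  0.8 -0.4]
0.197 0.1969 [0.6 0.6 0.7]
0.196 0.1959 [0.3 0.1 0.8]
0.195 0.1949 [-0.8 -0.6  0.4]
0.194 0.1941 [0.6 0.1 1.9]
0.193 0.1931 [ 0.1 -0.1  2.1]
0.192 0.1921 [ 0.1 -1.2  2.3]
0.191 0.1911 [-0.3  0.3  3.1]
0.19 0.1901 [ 0.6 -0.4  3.1]
0.189 0.1891 [ 0.8 -0.2  3.5]
0.188 0.1886 [-1.2  0.6  9. ]
0.187 0.1885 [-3.4  3.2 13.5]
0.186 0.1884 [-4.8  4.7 19.4]
```

View pics/c17.png

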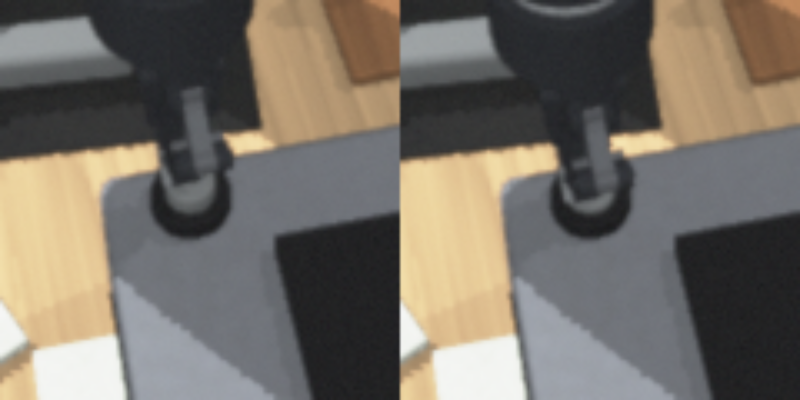

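The button gave spring force from about 0.1945 to 0.1887, which is its 6 mm travel, and then hit a hard stop. It was fully down both times. Next I'll retreat and do a final check.

Run:
```python
from h import *
robot.line_to([.4487,-.4232,.30],vel=.12)
robot.move_pose([.45,.25,.34],[180,0,157.5]); st()
im,_=snap("top","pics/t18.png"); im2,_=snap("side","pics/s18.png")
crop(im,180,460,130,340,2.8,"pics/t18z.png")
c=cal("top")
```

```text
t 87.5 pos [0.4504 0.2495 0.3399] f [ 0.3 -0.5 -0.3] w -0.0000
```

View pics/t18z.png

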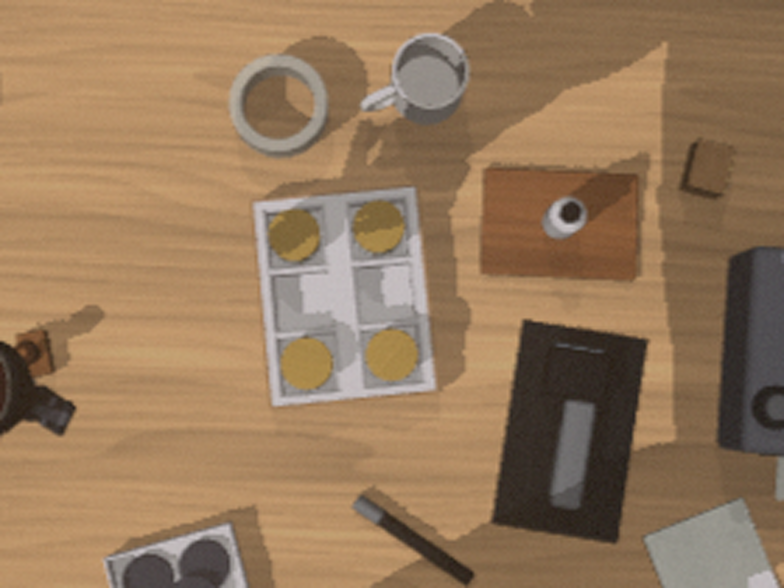

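View pics/s18.png

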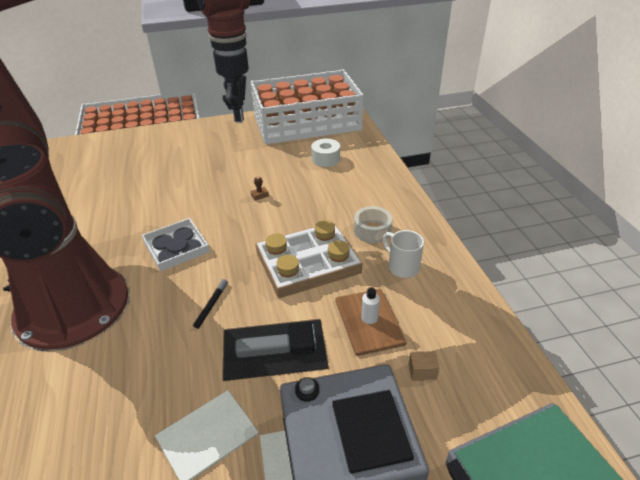

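The final views show four lids level in the corner pockets, the bottle upright on the board and the scanner in the middle of the mat. No gold-lidded jar is left on the table, and the bystanders haven't moved.

```bash
python3 -c "
from plant import robot
robot.job_done(); print(robot.observe()['time'])"
```

```text
the job is handed in; nothing more can be done
the job is handed in; nothing more can be done
```

The job is done and was handed in at about 88 s of the 210 s allowed.

- **Clearing the tray:** I laid the hand scanner flat in the middle of the rubber mat. The one bottle I found in the tray now stands upright on the wooden board.
- **Jars:** I put all four gold-lidded jars from the open table into the corner pockets. Each one stopped about 4 mm above its pick-up height, which matches the pocket floor. One jar was knocked about 4 cm aside during the run, so I measured it again before picking it up.
- **Printer button:** I pressed it after all the jars were in. The first press showed no travel in my readings, only rising force, so I pressed again in 1 mm steps. That showed about 6 mm of spring travel and then a hard stop, so the button went fully down. It was therefore pressed twice.

**Last checks:** The final top and side views show four level lids in the tray, the bottle upright, and the scanner flat and centred. No gold jar is left on the table, and I saw no bystander out of place. The camera readings disagreed by up to about 5 mm for some jars and for the button. For the jars I used the wrist camera and centred the gripper by closing it on the lid from two directions.

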